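# Index the stirrer drive table and press a keyed paddle home

### The arm

A 7-joint arm with a two-finger parallel gripper is mounted at the origin on the work surface. World frame = base frame: x ahead of the robot, y to its left, z up, the work surface at z = 0. Lengths are in mm, angles in rad, forces in N, time in s.
With the tool pointing down it reaches from about 400 to 850 mm from the base axis. Payload 10.4 kg.
Tool frame: the origin (TCP) lies at the very end of the fingers, on their centre line; the grasp point (between the pads) lies 19 mm behind it; z points along the fingers, y is the direction in which the jaws open and shut (so a half turn about z gives the same grasp; the last joint's range is limited). The gripper opens to 87 mm and grips with 3 to 60 N. Pads are 19 mm wide; open, the fingers measure 117 mm over their backs; the gripper's body (75 mm by 190 mm) begins 51 mm behind the grasp point.
Start: joints at [-1.268, 0.332, -0.065, 1.46, 0.022, 1.35, -0.088], TCP at [200.029, 592.149, 222.576] pointing down, gripper open.
Joint ranges: [-2.6, 2.6], [-0.5, 2.12], [-1.47, 1.34], [0.16, 2.42], [-1.27, 4.41], [0.06, 2.06], [-2.6, 2.6]. Speed limits (rad/s): [2.22, 2.22, 2.79, 2.79, 3.14, 3.14, 3.14].

### API

Orientations are given as a unit quaternion [w, x, y, z].
In Python, from bench import bot, optics gives the robot as it stands. The module is installed in compiled form; this text tells all that it offers.
- The arm moves only by the shell command python3 -m jog 'ROWS' [OPENING]. ROWS is JSON, one flat list of numbers, 6 for each row, row after row: the shift along the world's x, y, z scaled (see below), then the turn, a rotation vector about the world's x, y, z scaled (see below). In form: [x, y, z, ax, ay, az, x, y, z, ax, ay, az, ...]. A call has 1 to 10 rows; each row shifts and turns the pose as measured when the row begins; what a row does not reach is not made up. The controller multiplies each number of a shift by 0.5 m and each number of a turn by pi rad. A row lasts 1/8 s, in which the tool goes at most 62.5 mm and 10.7 degrees, less where a joint would pass 70% of its speed; a pose out of reach is approached as far as the arm can. A call with a number of a shift or a turn outside -1 to 1 is refused whole. A call with a gripper value outside its range is refused whole. OPENING is the opening, from -1 (shut) to 1 (fully open), so that 0 is half open, set as the call begins (- or left out, the last holds). The fingers move at their own pace and stop on an object; the grip force is fixed at half the most. Time passes only in rows, so rows that do not move let the fingers close. It gives the time, the measured TCP pose, the force and the opening at its end, in the units of the state.
- bot.observe(): the state, without advancing time (a new reading comes with each control period).
- optics.camera(name): name is "side" or "top"; returns a dict with "img" (384x512x3 uint8, red, green, blue), "fx", "fy", "cx", "cy" (pixels), "dist" ([k1, k2, p1, p2, k3] as OpenCV has them; the pictures are not rectified), "R" (3x3) and "t" (3): a world point X has camera coordinates R X + t. Camera axes: x right, y down, z forward; pixel columns grow to the right and rows downward; lengths in mm; the calibration is good to about 2 mm. A picture is of the moment at which its call begins. There is no depth.
- bot.job_done(): hands the job in, once; it reports no verdict.
The state is a dict: "clock": time; "q": joint angles; "joint_velocities": joint speeds; "joint_torque": joint torques, N m; "position": TCP position; "eef_rot": TCP orientation; "force": force on the tool from outside, world axes, zero at the start; "ft_torque": the same for the moment, N m; "opening": opening from 0.0 (shut) to 1.0 (fully open).
Only numpy, scipy, OpenCV 4.12 (cv2) and the standard library are available. Lean on these libraries where they do the work, as an engineer would, in place of code of your own. Each camera call takes 0.05 s, during which the arm holds its last target.

### The job

Turn the indexing table by its red handle one position counter-clockwise (seen from above) until it clicks into the next detent, which brings the open hub to the orange loading mark. Then take the white stirring paddle out of its green holder, put its keyed shaft into that hub, turn it until the key slips into the keyway, and push it down against the spring until its collar sits flush on the hub. Finish while still gripping the paddle and pressing it fully home, so that a colleague can tighten the set screw; leave the bottle, beaker and jar where they stand.

Things in the scene. Friction and masses are not known exactly. Their poses are not given: they have to be found in the camera images.
- paddle_grip (a point): Loose stirring paddle, about 0.16 kg: centre of its white blade, where to grasp it. Blade 40 mm wide along x, 10 mm thick along y, 60 mm high along z (up). Under it a round steel collar, 48 mm diameter, 6 mm thick, underside 36 mm below this point; an orange ear on it (to 31 mm from the axis) points to +x, the key's side. At the start the ear points within 55 degrees of the robot (world -x).
- shaft_tip (a point): Lower end of the paddle's shaft, on its axis, 68 mm below paddle_grip and 32 mm below the collar's underside. Shaft 16 mm diameter (lowest 4 mm taper to 10 mm). The brass key, 6 mm wide, stands out on the +x side to 14 mm from the axis, from 12 mm above the tip up to the collar; the lowest 12 mm are plain round.
- holder: Fixed green block, 75 x 75 mm, 45 mm high, with a loose round through hole (32 mm) in which the paddle stands upright at the start, its collar lying on the block's top. Origin at the centre of its underside, on the bench.
- drive_base: Fixed round blue base of the drive, 200 mm diameter, 32 mm high; origin on the table's axis, at bench height. Its -x direction points to the orange loading mark (a block 46 mm high that reaches 131 mm from the axis). Its +y direction points to the black detent housing (50 mm high, reaching 151 mm from the axis).
- index_table (a joint): Angle (rad, counter-clockwise from above positive) of the aluminium table, 190 mm diameter, top 44 mm above the bench, about drive_base's axis. Sprung detents near 0 (start) and at 1.047 (60 degrees: loading position). They resist with up to 0.4 N m; past half-way the table is pulled into the next one. Stops 0.1 rad beyond each. Three capped hubs (42 mm diameter, tops 80 mm up) also stand on it.
- handle (a point): Grip point on the table's upright red handle, a round post 14 mm in diameter, 80 mm from the table's axis; this point is 10 mm below its top, which is 116 mm above the bench. The post moves with the table. It stands opposite the open hub.
- hub_mouth (a point): Centre of the open hub's mouth, level with its top face, 80 mm above the bench, 60 mm from the table's axis; turns with the table. z up, x straight out from the table's axis. Hub 42 mm across, bore 18 mm. When the key rests on the face out of line, paddle_grip is 56 mm above this point; with the collar flush on the hub, 36 mm.
- hub_floor (a point): Point on the open hub's axis at its foot, 36 mm below hub_mouth, same axes. These axes do NOT turn with the hub: its keyway (8.4 mm wide, to 15.2 mm from the axis, open at the top, orange patch beside it) points anywhere within 0.6 rad either side of x. See it by camera, or press lightly and turn the paddle: within about 0.1 rad of line the key drops in. The hub itself turns stiffly (0.12 N m).
- spring_seat (a joint): Travel of the spring seat at the bottom of the bore, m, 0 free, growing as pressed down. The shaft's tip meets it when the collar is 6 mm above the hub; it pushes up with 6 N there and about 10 N with the collar flush (0.006). It lifts the paddle again if the paddle is not held down.
- bottle: Bystander: amber bottle with blue cap, 60 mm diameter, 130 mm high, origin at the centre of its underside.
- beaker: Bystander: open glass beaker, 68 mm diameter, 90 mm high, origin at the centre of its underside.
- jar: Bystander: orange jar with white lid, 60 mm diameter, 75 mm high, origin at the centre of its underside.
Things that resemble listed ones, but are neither listed nor needed, are in the scene too. Leave any purple look-alike of the part that bears paddle_grip alone.

How it is judged (in metres and radians):
On the way, in this order (a step that is already met when the one before it is completed fails the run):
1. the table rests in the next detent, the open hub at the loading mark, while the paddle is still out of the hub (value of joint index_table between 0.9772 and 1.1172 rad and distance between paddle_grip and hub_mouth above 0.08 m), for 0.2 s.
2. the key has slipped into the keyway (z of paddle_grip in the frame of hub_mouth below 0.05 m and horizontal distance between paddle_grip and hub_mouth below 0.006 m), for 0.05 s.
At the end, for the whole second after the job is handed in: Table within 0.07 rad of the loading detent; collar within 2.5 mm of the hub face, blade centre within 5 mm of the hub axis, upright within 0.07 rad; spring seat pressed over 3 mm; fingers still grip the paddle (over 2 N) and it is still (value of joint index_table between 0.9772 and 1.1172 rad and z of paddle_grip in the frame of hub_mouth below 0.0385 m and horizontal distance between paddle_grip and hub_mouth below 0.005 m and angle between paddle_grip's own z axis and vertical below 0.07 rad and value of joint spring_seat above 0.003 m and contact force between the fingers and paddle above 2 N and linear speed of paddle below 0.02 m/s); the arm keeps its last pose, push and grip.
It fails at once if the bottle was moved more than 30 mm or tipped (distance of bottle from where it was at the start of the episode above 0.03 m or angle between bottle's own z axis and vertical above 0.4 rad).
It fails at once if the beaker was moved more than 30 mm or tipped (distance of beaker from where it was at the start of the episode above 0.03 m or angle between beaker's own z axis and vertical above 0.4 rad).
It fails at once if the jar was moved more than 30 mm or tipped (distance of jar from where it was at the start of the episode above 0.03 m or angle between jar's own z axis and vertical above 0.4 rad).
It also fails if it takes over 67 s, if anything falls off the work surface, if the arm or the gripper's body presses on something with over 40 N, if the wrist force passes 120 N, or if a joint passes its speed limit or range.

## Working session

There is one attempt and no reset: what is moved stays moved. The work goes in short steps, Python scripts to look and compute and a shell command to move; the robot and the scene stay as the last step left them, time stands still between calls to the robot, and variables do not carry over. Pictures are saved under pics/ and viewed, and the job is handed in when it is done.

```bash
ls; mkdir -p pics; python3 - <<'E'
from bench import bot, optics
import cv2,numpy as np
print(bot.observe())
for n in("top","side"):
    c=optics.camera(n); cv2.imwrite(f"pics/{n}0.png",c["img"][:,:,::-1])
    np.savez(f"{n}0.npz",**c)
    print(n,c["fx"],c["fy"],c["cx"],c["cy"],c["dist"],c["R"],c["t"])
E
```

```text
pics
{'clock': 0.0, 'q': array([-1.26758716,  0.33285563, -0.06467501,  1.46093837,  0.02157553,
        1.34991848, -0.08847093]), 'joint_velocities': array([ 0.00043876, -0.00019016,  0.00205559, -0.00018035, -0.00077608,
        0.00202834,  0.00118096]), 'joint_torque': array([-6.91265609e-05, -6.23282290e+01,  2.44137982e-02, -3.89865768e+01,
       -6.13066996e-02,  4.04856645e-02,  1.41140472e-04]), 'position': array([199.9338496 , 591.7432681 , 221.76543073]), 'eef_rot': array([-9.00387260e-05,  1.62174613e-01,  9.86761819e-01, -7.07078741e-04]), 'force': array([-0.19649465,  0.60797347,  0.79925584]), 'ft_torque': array([-0.01289024,  0.03376591, -0.0100367 ]), 'opening': 0.9981625221188698}
top 490.8076650196431 490.8076650196431 252.78580113120893 194.35494953375542 [-0.01400441  0.          0.          0.          0.        ] [[-1.41299435e-02 -9.99897263e-01 -2.40984043e-03]
 [-9.74465616e-01  1.43106121e-02 -2.24080275e-01]
 [ 2.24091740e-01 -8.17934999e-04 -9.74567711e-01]] [  43.60275635  631.37351359 1547.36807742]
side 404.528970442971 404.528970442971 256.24847033755736 195.89745267574477 [-0.00944635  0.          0.          0.          0.        ] [[ 0.85439208 -0.51956676  0.00803505]
 [-0.36513309 -0.61129493 -0.70213698]
 [ 0.36971882  0.59696641 -0.71199656]] [-500.46872845  309.63903051  990.95729812]
```

View pics/top0.png

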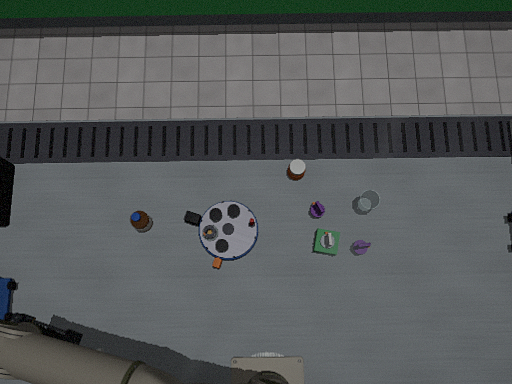

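View pics/side0.png

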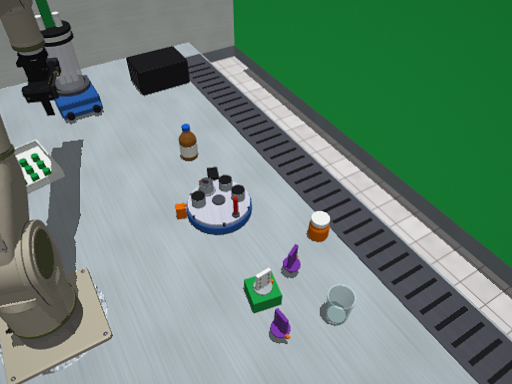

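```bash
cat > h.py <<'E'
import numpy as np,cv2
def K(c): return np.array([[float(c["fx"]),0,float(c["cx"])],[0,float(c["fy"]),float(c["cy"])],[0,0,1]])
def ray(c,u,v):
    p=cv2.undistortPoints(np.array([[[u,v]]],float),K(c),np.array(c["dist"],float))[0,0]
    R=np.array(c["R"]);t=np.array(c["t"])
    return -R.T@t, R.T@np.array([p[0],p[1],1])
def plane(c,u,v,z):
    o,d=ray(c,u,v); return o+d*(z-o[2])/d[2]
def proj(c,X):
    return cv2.projectPoints(np.array(X,float).reshape(-1,1,3),cv2.Rodrigues(np.array(c["R"]))[0],np.array(c["t"],float),K(c),np.array(c["dist"],float))[0][:,0]
def tri(c1,p1,c2,p2):
    o1,d1=ray(c1,*p1);o2,d2=ray(c2,*p2)
    s=np.linalg.lstsq(np.stack([d1,-d2],1),o2-o1,rcond=None)[0]
    a=o1+s[0]*d1;b=o2+s[1]*d2
    return (a+b)/2,np.linalg.norm(a-b)
def crop(img,x0,y0,x1,y1,f,name):
    cv2.imwrite(name,cv2.resize(img[y0:y1,x0:x1,::-1],None,fx=f,fy=f,interpolation=cv2.INTER_CUBIC))
E
python3 - <<'E'
from h import *
t=np.load("top0.npz");s=np.load("side0.npz")
crop(t["img"],180,190,280,275,8,"pics/t_drive.png")
crop(t["img"],300,190,380,265,8,"pics/t_hold.png")
a=cv2.resize(s["img"][155:240,170:260],None,fx=6,fy=6,interpolation=2)
crop(s["img"],165,155,260,240,7,"pics/s_drive.png")
crop(s["img"],235,235,305,350,5,"pics/s_hold.png")
E
```

```text
(no output)
```

View pics/t_drive.png

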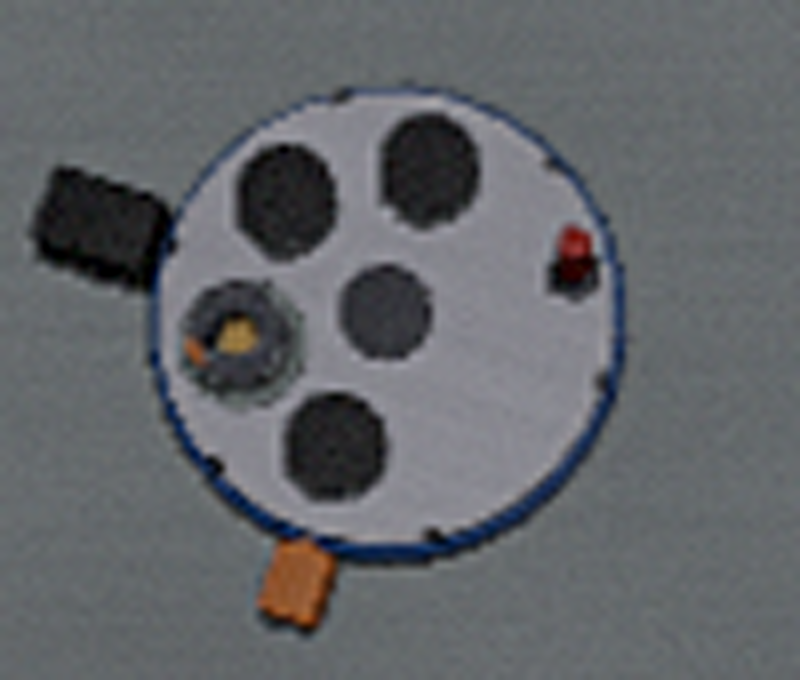

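View pics/t_hold.png

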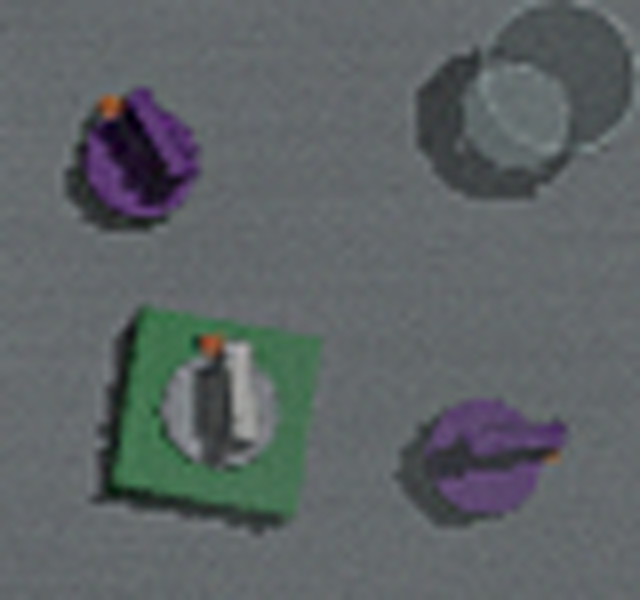

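View pics/s_drive.png

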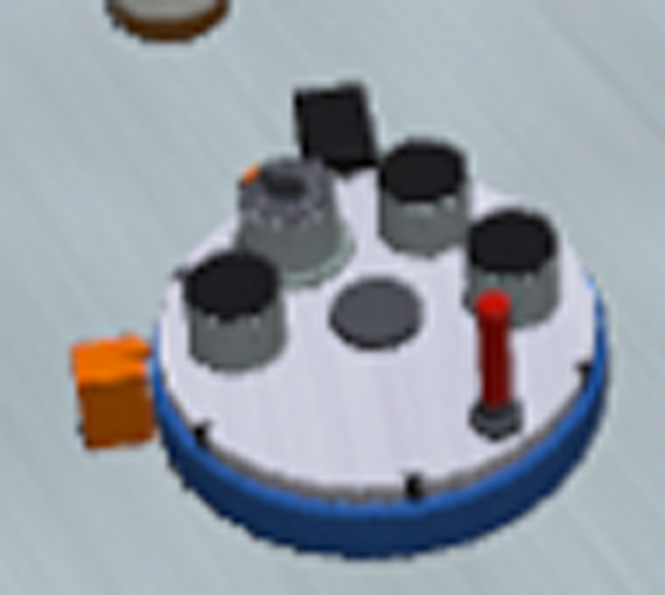

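View pics/s_hold.png

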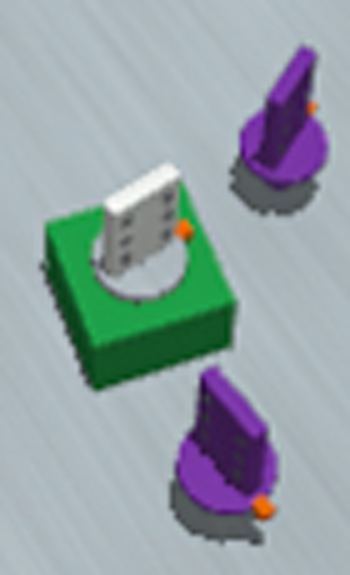

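```bash
python3 - <<'E'
from h import *
t=np.load("top0.npz");s=np.load("side0.npz")
def blobs(c,f,box,mn=2):
    x0,y0,x1,y1=box
    im=c["img"][y0:y1,x0:x1].astype(int)
    m=f(im[...,0],im[...,1],im[...,2]).astype(np.uint8)
    n,l,st,ce=cv2.connectedComponentsWithStats(m)
    return [(np.round(ce[i]+[x0,y0],2).tolist(),int(st[i,4]),(st[i,:4]+[x0,y0,0,0]).tolist()) for i in range(1,n) if st[i,4]>=mn]
org=lambda r,g,b:(r>150)&(g<140)&(b<90)&(r>g+50)
org2=lambda r,g,b:(r>g+50)&(g>b+15)
red=lambda r,g,b:(r>g+60)&(abs(g-b)<25)
grn=lambda r,g,b:(g>r+30)&(g>b+20)
print("T org",blobs(t,org2,(180,190,380,275)))
print("S org",blobs(s,org2,(165,155,305,350)))
print("T red",blobs(t,red,(180,190,280,275)))
print("S red",blobs(s,red,(165,155,260,240)))
print("T grn",blobs(t,grn,(300,190,380,265),20))
print("S grn",blobs(s,grn,(235,235,305,350),20))
wht=lambda r,g,b:(r>125)&(g>125)&(b>125)
print("T wht",blobs(t,wht,(180,190,280,275),20), blobs(t,wht,(312,225,345,258),3))
# table ellipse
im=t["img"];hsv=cv2.cvtColor(im,cv2.COLOR_RGB2HSV)
m=((im[...,2].astype(int)>im[...,0]+25)&(im[...,2]>im[...,1].astype(int)+15)).astype(np.uint8)*0
i=im.astype(int); m=((i.min(2)>125)).astype(np.uint8); m[:190]=0;m[275:]=0;m[:,:180]=0;m[:,280:]=0
cs,_=cv2.findContours(m,0,1); c=max(cs,key=len); h=cv2.convexHull(c)
e=cv2.fitEllipse(h);print("ell",e, plane(t,*e[0],44))
print("table rad chk",[np.linalg.norm(plane(t,*p[0],44)-plane(t,*e[0],44)).round(0) for p in h[::4]])
E
```

```text
T org [([313.33, 202.67], 3, [313, 202, 2, 2]), ([204.0, 233.5], 2, [204, 233, 1, 2]), ([325.67, 232.33], 3, [325, 232, 2, 2]), ([216.65, 262.33], 60, [213, 258, 9, 10])]
S org [([200.33, 179.33], 3, [200, 179, 2, 2]), ([180.79, 210.21], 150, [175, 203, 12, 16]), ([297.0, 256.5], 2, [297, 256, 1, 2]), ([271.11, 280.33], 9, [270, 279, 3, 4]), ([287.36, 336.21], 14, [286, 334, 4, 5])]
T red [([251.33, 220.11], 9, [250, 219, 4, 3])]
S red [([235.04, 203.35], 55, [233, 196, 5, 17]), ([180.5, 203.0], 2, [180, 203, 2, 1])]
T grn [([326.22, 241.53], 324, [314, 228, 26, 26])]
S grn [([262.1, 295.03], 773, [244, 271, 38, 42])]
T wht [([230.98, 230.64], 1554, [200, 202, 56, 56])] [([329.97, 238.94], 31, [328, 233, 6, 12]), ([322.67, 236.33], 3, [322, 236, 2, 2]), ([322.92, 242.58], 12, [322, 239, 3, 8])]
ell ((227.69903564453125, 229.12107849121094), (55.654212951660156, 56.29161834716797), 65.4951171875) [521.68210734 119.01606487  44.        ]
table rad chk [np.float64(95.0), np.float64(94.0), np.float64(93.0), np.float64(92.0), np.float64(92.0), np.float64(91.0), np.float64(94.0), np.float64(94.0)]
```

```bash
python3 - <<'E'
from h import *
t=np.load("top0.npz");s=np.load("side0.npz")
print("ear",tri(t,(325.9,232.8),s,(271.4,280.6)))
print("mark",tri(t,(217,262),s,(180,208)), plane(t,216.6,262.3,46))
print("patch",tri(t,(204.2,233.6),s,(200.5,179.5)), plane(t,204.2,233.6,80))
# handle top
print("handle top pt",tri(t,(251.7,219.2),s,(235.5,197.0)))
i=t["img"].astype(int)
# collar: gray/white disc within holder non-green
x0,y0,x1,y1=312,224,346,258
g=i[y0:y1,x0:x1]; m=((g[...,1]>g[...,0]+30)&(g[...,1]>g[...,2]+20)).astype(np.uint8)
cs,_=cv2.findContours(m,0,1);c=max(cs,key=len);r=cv2.minAreaRect(c);ctr=np.array(r[0])+[x0,y0]
print("holder rect",ctr,r, plane(t,*ctr,45), [plane(t,*(p+[x0,y0]),45).round(1)[:2] for p in cv2.boxPoints(r)])
fill=np.zeros_like(m);cv2.drawContours(fill,[c],-1,1,-1)
hole=((fill==1)&(m==0)).astype(np.uint8);hc,_=cv2.findContours(hole,0,1);hh=max(hc,key=len)
e=cv2.fitEllipse(hh) ;print("hole ell",np.array(e[0])+[x0,y0],e[1])
k=np.array(e[0])+[x0,y0]; print(plane(t,*k,51))
# side
i=s["img"].astype(int)
x0,y0,x1,y1=235,262,292,320
g=i[y0:y1,x0:x1]; m=((g[...,1]>g[...,0]+30)&(g[...,1]>g[...,2]+20)).astype(np.uint8)*255
print()
for p in ((45+228,-0),): pass
a=np.array([521.7,119,44])
for n,p in (("T",(210,232)),):print("hubmouth guess",plane(t,*p,80))
for u,v in ((209.8,232.5),(235.8/8+180,340/8+190)): print(plane(t,u,v,80))
print("center cap top? ",plane(t,385/8+180,312/8+190,44))
E
```

```text
ear (array([ 504.64910102, -203.98031473,   51.71374346]), np.float64(2.2566469073776867))
mark (array([413.72077371, 154.58959211,  40.08501374]), np.float64(1.4759365326873375)) [412.95940184 155.30440425  46.        ]
patch (array([502.60038663, 192.52934527,  82.97587651]), np.float64(1.057692029796026)) [502.52589411 192.95508165  80.        ]
handle top pt (array([540.31999132,  39.02161084, 121.54339055]), np.float64(0.6046120988449374))
holder rect [326.59459305 240.93243217] ((14.594593048095703, 16.932432174682617), (23.180255889892578, 22.687061309814453), 9.462322235107422) [ 477.61954163 -205.60544344   45.        ] [array([ 447.8, -160.7]), array([ 521.5, -176.1]), array([ 507.7, -250.9]), array([ 434.2, -234.8])]
hole ell [327.14132595 240.11408424] (14.046721458435059, 16.13603973388672)
[ 479.50135947 -206.61950072   51.        ]

hubmouth guess [507.46115339 174.27849869  80.        ]
[505.84385749 174.91523935  80.        ]
[505.85884989 175.96375165  80.        ]
center cap top?  [522.06579651 117.60749027  44.        ]
```

```bash
python3 - <<'E'
from h import *
t=np.load("top0.npz");s=np.load("side0.npz")
crop(t["img"],308,222,348,260,15,"pics/t_hold2.png")
crop(s["img"],240,262,295,315,11,"pics/s_hold2.png")
E
```

```text
(no output)
```

View pics/t_hold2.png

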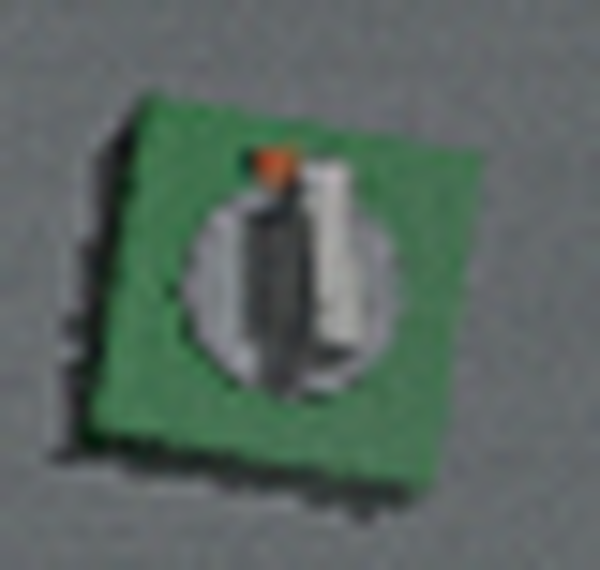

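View pics/s_hold2.png

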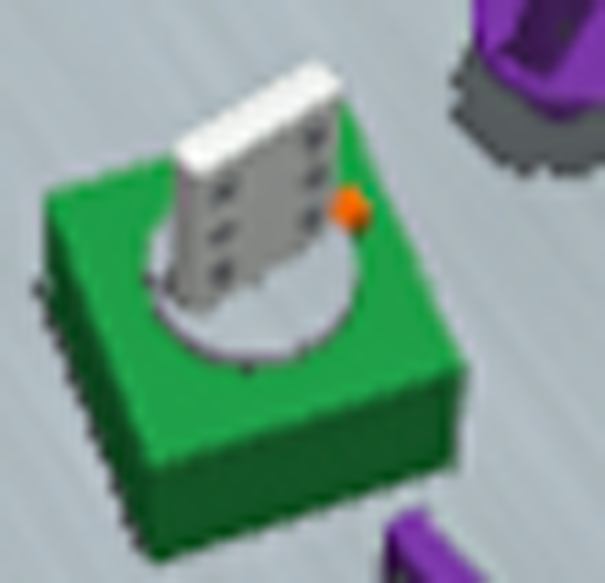

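```bash
python3 -m jog '[0.057,-0.092,0,0,0,-0.015,0.057,-0.092,0,0,0,-0.015,0.057,-0.092,0,0,0,-0.015,0.057,-0.092,0,0,0,-0.015,0.057,-0.092,0,0,0,-0.015,0.057,-0.092,0,0,0,-0.015,0.057,-0.092,0,0,0,-0.015,0.057,-0.092,0,0,0,-0.015,0.057,-0.092,0,0,0,-0.015,0.057,-0.092,0,0,0,-0.015]' 0.2; python3 -c "
from bench import bot;print(bot.observe()['q'])"
```

```text
clock: 1.35
position: [486.9, 117.8, 218.3]
eef_rot: [-0.002, 0.391, 0.92, -0.002]
force: [0.7, 1.4, -0.6]
opening: 0.6
[-0.70172675  0.05454398  0.38980365  1.80257341 -0.02162487  1.29418161
  0.45992227]
```

```bash
python3 -m jog '[0.054,-0.078,0,0,0,0,0.054,-0.078,0,0,0,0,0,0,0,0,0,0]' 0.2; python3 - <<'E'
from h import *
from bench import bot,optics
o=bot.observe();print(o["position"],o["eef_rot"])
c=optics.camera("top");crop(c["img"],180,180,300,280,6,"pics/a1.png")
c=optics.camera("side");crop(c["img"],150,100,300,240,5,"pics/a1s.png")
E
```

```text
clock: 1.72
position: [543.0, 32.3, 217.8]
eef_rot: [-0.002, 0.395, 0.919, -0.003]
force: [-1.1, 0.1, -0.1]
opening: 0.599
[543.03605614  32.25183833 217.8031469 ] [-0.00186633  0.39481579  0.91875454 -0.00266417]
```

View pics/a1s.png

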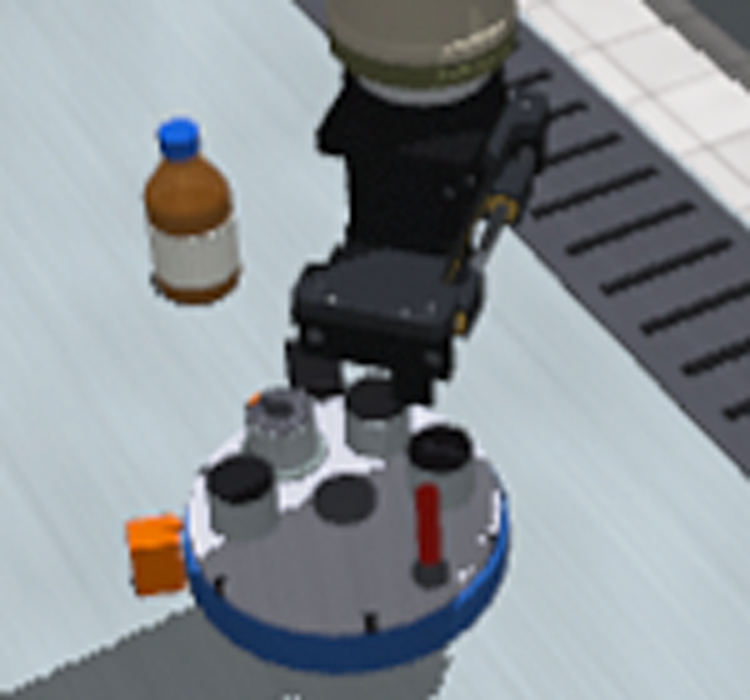

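```bash
python3 -m jog '[-0.003,0.015,-0.05,0,0,0,0,0,-0.1,0,0,0,0,0,-0.08,0,0,0,0,0,0,0,0,0]' 0.2; python3 - <<'E'
from h import *
from bench import bot,optics
o=bot.observe();print(o["position"],o["eef_rot"])
c=optics.camera("side");crop(c["img"],150,100,300,240,5,"pics/a2s.png")
c=optics.camera("top");crop(c["img"],180,180,300,280,6,"pics/a2.png")
E
```

```text
clock: 2.33
position: [538.1, 50.6, 100.3]
eef_rot: [-0.003, 0.388, 0.921, -0.0]
force: [0.7, 0.2, 0.1]
opening: 0.597
[538.10156843  50.59537833 100.32566591] [-3.24819810e-03  3.88454983e-01  9.21461864e-01 -4.56449336e-04]
```

View pics/a2s.png

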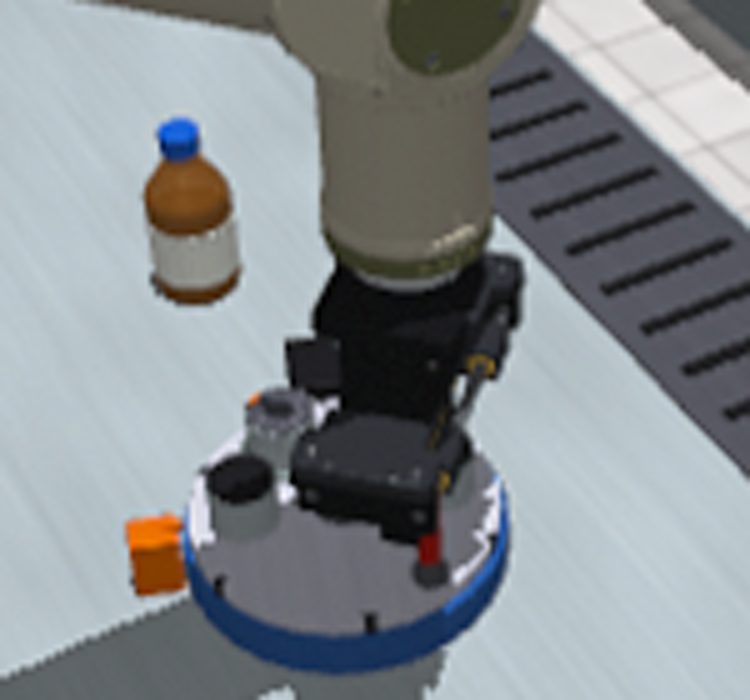

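```bash
python3 -m jog '[0.003,-0.01,-0.013,0,0,0,0.003,-0.01,-0.013,0,0,0,0,0,0,0,0,0]' 0.2
```

```text
clock: 2.8
position: [546.0, 40.4, 93.6]
eef_rot: [0.001, 0.389, 0.921, 0.003]
force: [-0.1, 0.1, -0.1]
opening: 0.601
```

```bash
python3 -m jog '[-0.006,0,-0.01,0,0,0,0,0,-0.006,0,0,0,0,0,0,0,0,0]' 0.2;python3 -m jog '[0,0,0,0,0,0,0,0,0,0,0,0,0,0,0,0,0,0,0,0,0,0,0,0]' -1; python3 - <<'E'
from h import *
from bench import bot,optics
c=optics.camera("side");crop(c["img"],150,100,300,240,5,"pics/a3s.png")
E
```

```text
clock: 3.18
position: [542.9, 40.4, 85.4]
eef_rot: [0.001, 0.389, 0.921, 0.003]
force: [0.5, -0.2, 0.3]
opening: 0.602
clock: 3.68
position: [543.1, 40.6, 85.6]
eef_rot: [0.001, 0.389, 0.921, 0.003]
force: [0.5, -0.4, -0.3]
opening: 0.23
```

View pics/a3s.png

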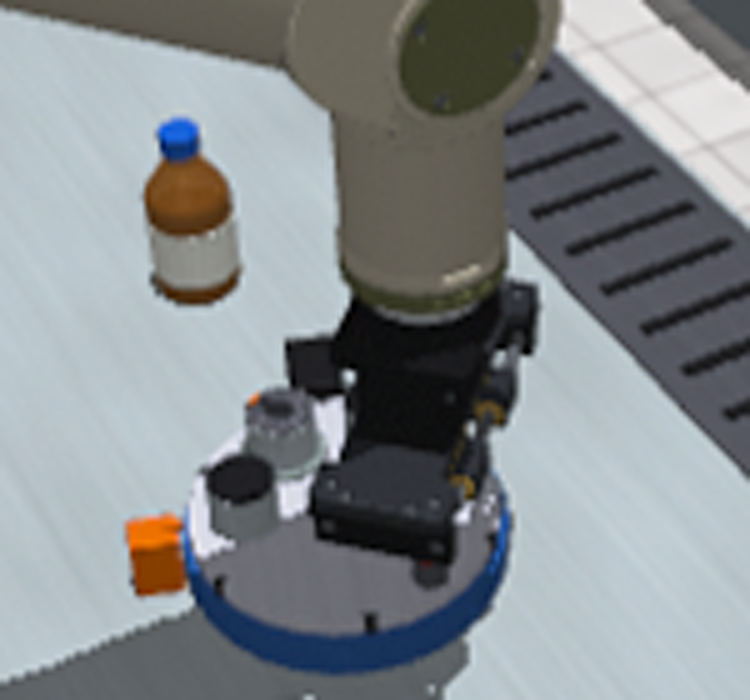

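Still closing; two more rows.

```bash
python3 -m jog '[0,0,0,0,0,0,0,0,0,0,0,0,0,0,0,0,0,0]' -1
```

```text
clock: 4.1
position: [543.1, 40.4, 85.6]
eef_rot: [0.001, 0.389, 0.921, 0.003]
force: [0.5, -0.1, 0.0]
opening: 0.15
```

```bash
python3 -m jog '[0.016,0.005,0,0,0,0,0.015,0.007,0,0,0,0,0.0145,0.0084,0,0,0,0,0.0136,0.01,0,0,0,0]' -1
```

```text
clock: 4.6
position: [569.5, 48.6, 85.5]
eef_rot: [-0.001, 0.39, 0.921, -0.002]
force: [-4.6, -7.2, 5.8]
opening: 0.146
```

```bash
python3 -m jog '[0.013,0.018,0,0,0,0,0.015,0.017,0,0,0,0,0.013,0.018,0,0,0,0]' -1
```

```text
clock: 4.97
position: [591.5, 65.1, 85.7]
eef_rot: [0.001, 0.394, 0.919, -0.007]
force: [2.5, -5.4, -1.1]
opening: 0.153
```

```bash
python3 -m jog '[0.003,0.024,0,0,0,0,0.004,0.024,0,0,0,0,0.001,0.018,0,0,0,0,0,0,0,0,0,0]' -1;  python3 - <<'E'
from h import *
from bench import bot,optics
c=optics.camera("top");crop(c["img"],180,180,300,280,6,"pics/a4.png")
E
```

```text
clock: 5.48
position: [603.4, 90.2, 85.9]
eef_rot: [0.01, 0.397, 0.918, -0.009]
force: [-6.8, 0.8, 4.9]
opening: 0.151
```

View pics/a4.png

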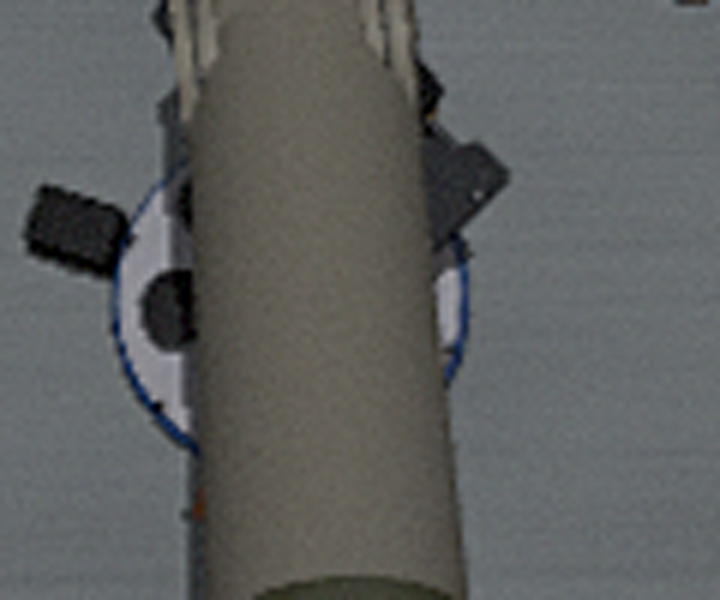

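```bash
python3 -m jog '[0,0,0,0,0,0,0,0,0,0,0,0,0,0,0,0,0,0,0,0,0,0,0,0]' 0; python3 -m jog '[0,0,0.03,0,0,0,0,0,0.06,0,0,0,0,0,0.08,0,0,0,0,0,0,0,0,0]' 0.2; python3 - <<'E'
from h import *
from bench import bot,optics
c=optics.camera("side");crop(c["img"],150,100,300,240,5,"pics/a5s.png");np.savez("side1.npz",**c)
E
```

```text
clock: 6.02
position: [603.0, 90.1, 85.8]
eef_rot: [0.009, 0.397, 0.918, -0.009]
force: [-0.2, -0.2, -0.4]
opening: 0.473
clock: 6.52
position: [603.2, 89.8, 176.7]
eef_rot: [0.01, 0.397, 0.918, -0.008]
force: [-0.7, 0.2, -0.7]
opening: 0.597
```

View pics/a5s.png

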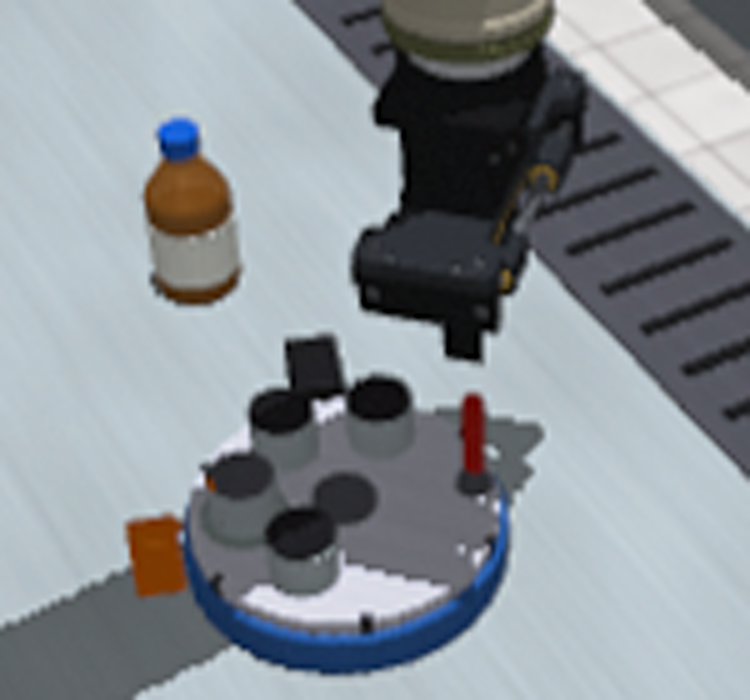

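```bash
python3 -m jog '[-0.022,-0.053,0.004,0,0,-0.058,-0.022,-0.053,0.004,0,0,-0.058,-0.022,-0.053,0.004,0,0,-0.058,-0.022,-0.053,0.004,0,0,-0.058,-0.022,-0.053,0.004,0,0,-0.058,-0.022,-0.053,0.004,0,0,-0.058,-0.022,-0.053,0,0,0,-0.058,-0.022,-0.053,0,0,0,-0.058,-0.022,-0.053,0,0,0,-0.058,-0.022,-0.053,0,0,0,-0.058]' 0.2; python3 - <<'E'
from h import *
from bench import bot,optics
from scipy.spatial.transform import Rotation as R
o=bot.observe();print(o["q"]);q=o["eef_rot"];M=R.from_quat(np.r_[q[1:],q[0]]).as_matrix();print(M.round(3),np.degrees(np.arctan2(M[1,1],M[0,1])))
c=optics.camera("top");crop(c["img"],180,190,280,275,8,"pics/a6.png");np.savez("top2.npz",**c)
cv2.imwrite("pics/a6full.png",c["img"][:,:,::-1])
c=optics.camera("side");crop(c["img"],165,155,260,240,8,"pics/a6s.png");np.savez("side2.npz",**c)
E
```

```text
clock: 7.82
position: [484.6, -179.8, 182.9]
eef_rot: [-0.006, 0.974, 0.226, -0.014]
force: [-0.3, 0.6, 0.0]
opening: 0.603
[-0.52576218  0.17895501  0.88625368  1.81099501 -0.14010821  1.2497906
 -0.71467923]
[[ 0.898  0.439 -0.03 ]
 [ 0.44  -0.898  0.005]
 [-0.025 -0.018 -1.   ]] -63.94398156426684
```

View pics/a6.png

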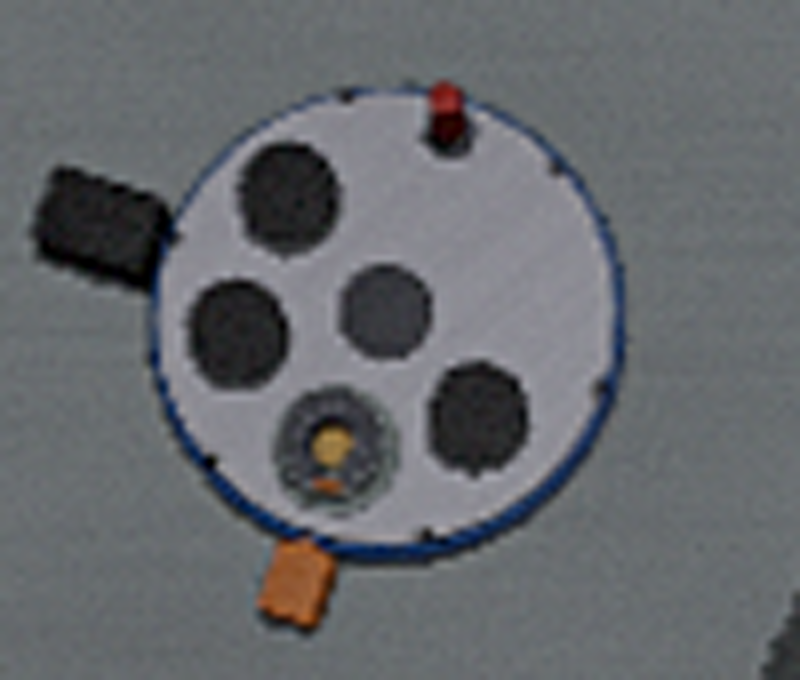

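View pics/a6s.png

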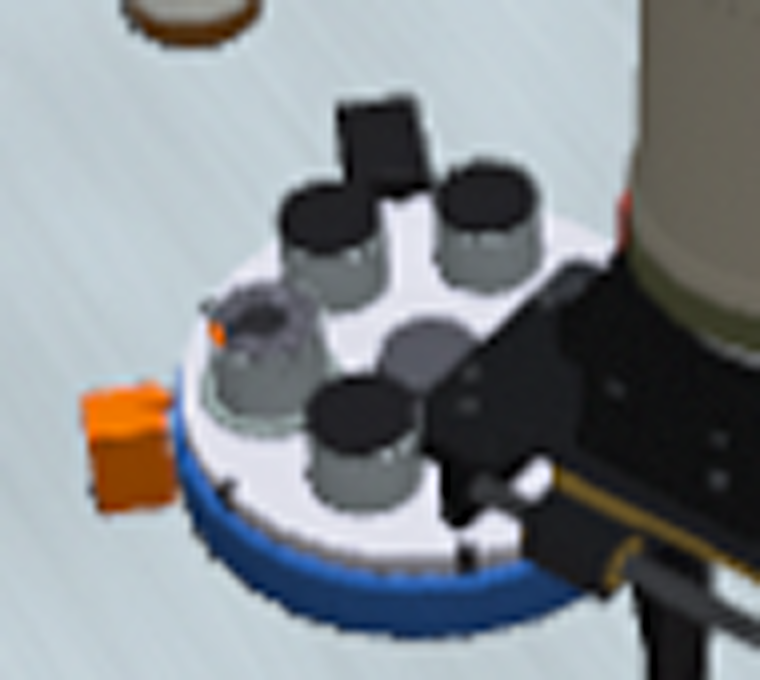

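View pics/a6full.png

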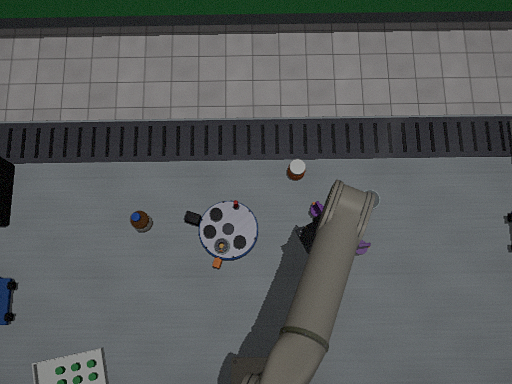

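```bash
python3 - <<'E'
from h import *
t=np.load("top2.npz");t0=np.load("top0.npz");s=np.load("side2.npz")
def z(c,x0,y0,w):
    im=c["img"][y0:y0+w,x0:x0+w,::-1]
    im=cv2.normalize(im,None,0,255,cv2.NORM_MINMAX)
    return cv2.resize(im,(390,390),interpolation=cv2.INTER_CUBIC)
cv2.imwrite("pics/a7.png",np.hstack([z(t,212,236,20),z(t0,200,222,20)]))
cv2.imwrite("pics/a7s.png",z(s,188,187,20))
im=t["img"].astype(int)
i=im[239:254,214:230]
print(i.sum(2)//3)
m=((im[...,0]>im[...,2]+25))
ys,xs=np.nonzero(m[238:256,212:232]);print([(x+212,y+238,im[y+238,x+212].tolist()) for x,y in zip(xs,ys)])
E
```

```text
[[140 140 144 109  55  50  53  50  55  47  83  93 117 139 143 145]
 [143 139  99  60  54  54  71  67  78  62  54  74  95 115 142 141]
 [144 114  68  67  66  60  77  68  75  62  66  60  68  96 114 140]
 [129  89  56  54  88  62  21  17  27  46  56  60  48 109 103 136]
 [124  69  56  72  50  13  32  49  50  35  51  58  52  60  93 111]
 [106  61  64  78  42  41 110 120 116  74  70  61  57  71  95  90]
 [ 90  62  54  56  30  87 112 110 112 104  87  67  56  83 101  95]
 [ 82  61  57  64  39  83 108 113 112  70  66  81  60  67  83  91]
 [ 81  81  77  67  58  69 101 112  97  70  60  58  61  62  97  84]
 [116  65  59  62  64  40  39  72  67  66  66  61  86  75  95  95]
 [118  56  82  69  57  50  65  96  73  58  92  82  46  82  96 130]
 [137  76  42  63  95  87  78  79  74  65  65  45  71 100  93 135]
 [146 111 100  74  60  55  47  60  78  89  60  65  98 105 118 144]
 [152 146 119  98  59  51  58  47  44  67  99 103 108 132 149 142]
 [146 147 153 109  89 106 114 107 107 104 106  90 138 148 142 145]]
[(np.int64(220), np.int64(243), [50, 36, 11]), (np.int64(221), np.int64(243), [68, 54, 26]), (
[... 573 characters left out ...]
nt64(220), np.int64(246), [144, 115, 67]), (np.int64(221), np.int64(246), [153, 121, 67]), (np.int64(222), np.int64(246), [150, 120, 67]), (np.int64(223), np.int64(246), [90, 74, 48]), (np.int64(220), np.int64(247), [137, 107, 60]), (np.int64(221), np.int64(247), [150, 120, 67]), (np.int64(222), np.int64(247), [122, 102, 68]), (np.int64(221), np.int64(248), [84, 76, 57]), (np.int64(219), np.int64(250), [121, 78, 63]), (np.int64(220), np.int64(250), [129, 73, 34]), (np.int64(221), np.int64(250), [130, 73, 36]), (np.int64(222), np.int64(250), [101, 70, 52]), (np.int64(220), np.int64(251), [65, 46, 32]), (np.int64(221), np.int64(251), [89, 57, 36]), (np.int64(222), np.int64(251), [95, 77, 63])]
```

View pics/a7.png

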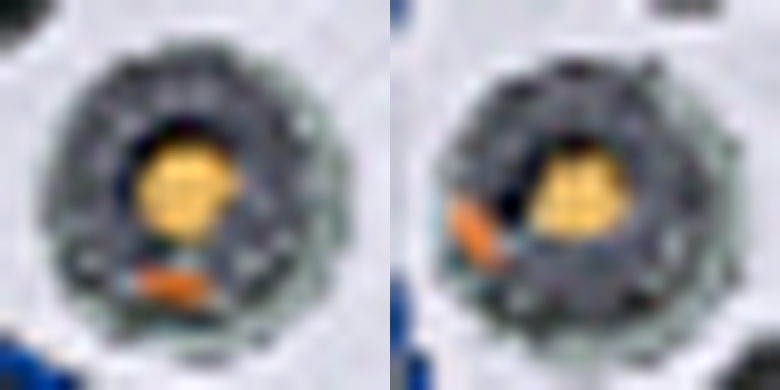

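View pics/a7s.png

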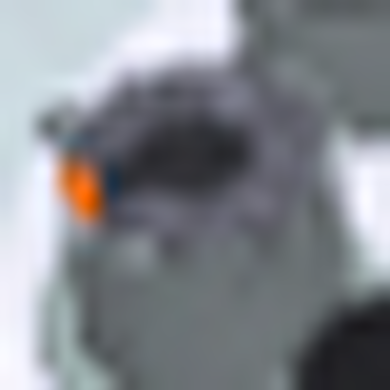

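```bash
python3 - <<'E'
from h import *
t=np.load("top2.npz");s=np.load("side2.npz");t0=np.load("top0.npz")
for nm,c in(("0",t0),("2",t)):
    i=c["img"].astype(int); m=((i.min(2)>125)).astype(np.uint8); m[:190]=0;m[275:]=0;m[:,:180]=0;m[:,280:]=0
    cs,_=cv2.findContours(m,0,1); h=cv2.convexHull(max(cs,key=len)); e=cv2.fitEllipse(h); ax=plane(c,*e[0],44); print(nm,e[0],ax)
    # centre cap (dark disc)
hub=plane(t,220.8,244.75,80);print("hub",hub,np.linalg.norm((hub-ax)[:2]),np.degrees(np.arctan2(*(hub-ax)[1::-1])))
p=plane(t,220.6,250.3,80);d=p-hub;print("patch",p,np.linalg.norm(d),np.degrees(np.arctan2(d[1],d[0])))
mk=plane(t,216.6,262.0,46)-ax;print("mark ang",np.degrees(np.arctan2(mk[1],mk[0])))
# handle
hd=plane(t,446/8+180-.5,95/8+190-.5,116);print("handle",hd,np.degrees(np.arctan2(*(hd-ax)[1::-1])))
hd=plane(t0,575/8+180-.5,238/8+190-.5,116);print("handle0",hd,np.degrees(np.arctan2(*(hd-ax)[1::-1])))
# side patch & bore
sp=plane(s,188+82/19.5-.5,187+187/19.5-.5,80);sb=plane(s,188+188/19.5-.5,187+150/19.5-.5,80);d=sp-sb
print("side",sp,sb,np.degrees(np.arctan2(d[1],d[0])))
i=t["img"].astype(int);m=(i.max(2)<95).astype(np.uint8);m[:225]=0;m[260:]=0;m[:,:205]=0;m[:,245:]=0
for n,cc in(("cap",m),):
    k,l,st,ce=cv2.connectedComponentsWithStats(cc)
    for j in range(1,k):
        if st[j,4]>20: print(st[j],ce[j],plane(t,*ce[j],80))
E
```

```text
0 (227.69903564453125, 229.12107849121094) [521.68210734 119.01606487  44.        ]
2 (227.6744842529297, 229.24453735351562) [521.27141186 119.09832094  44.        ]
hub [465.72147151 139.41946153  80.        ] 59.150187044817194 159.90659572999184
patch [447.92620241 140.0543743   80.        ] 17.806591949411956 177.9566255732118
mark ang 161.35985484289674
handle [599.55413534  90.90567432 116.        ] -19.80591662154433
handle0 [540.86418934  40.15629264 116.        ] -76.06129676818759
side [451.05719254 144.29670362  80.        ] [468.12705376 143.24890953  80.        ] 176.48743778924427
[205 225  11  14 133] [209.67669173 231.45864662] [509.23796654 175.33124852  80.        ]
[222 225  12  10  97] [227.84536082 229.1443299 ] [515.93653224 116.6784721   80.        ]
[233 235  12  15 137] [238.99270073 241.84671533] [474.23411232  81.00279341  80.        ]
[214 238  16  16 142] [220.8943662  245.20422535] [464.25667938 139.1164241   80.        ]
[205 247  14  11  39] [210.17948718 252.79487179] [440.42228286 173.35807779  80.        ]
[220 254  25   6  56] [232.78571429 257.48214286] [424.46569427 101.18881048  80.        ]
```

```bash
python3 - <<'E'
from h import *
t=np.load("top0.npz");s=np.load("side0.npz")
S=lambda x,y:(240+x/11-.5,262+y/11-.5)
T=lambda x,y:(308+x/15-.5,222+y/15-.5)
a=plane(s,*S(189,160),111);b=plane(s,*S(330,73),111)
print("side blade",a,b,(a+b)/2,np.linalg.norm(a-b),np.degrees(np.arctan2(*(b-a)[1::-1])))
a=plane(t,*T(338,345),111);b=plane(t,*T(328,165),111)
print("top blade",a,b,(a+b)/2,np.linalg.norm(a-b),np.degrees(np.arctan2(*(b-a)[1::-1])))
# collar in top: leftmost 185,right 400 (mid row 290); bottom 395
print("collar c", plane(t,*T(292,291),51), "ear",plane(t,*T(277,165),51))
# side collar: left 150 right 357 bottom 360
print("side collar",plane(s,*S(253,268),51), plane(s,*S(352,208),50))
E
```

```text
side blade [ 460.22327828 -206.69736713  111.        ] [ 498.36463238 -203.47261738  111.        ] [ 479.29395533 -205.08499226  111.        ] 38.27743334512158 4.832712048493023
top blade [ 457.62622174 -205.95099038  111.        ] [ 495.66389206 -205.70724576  111.        ] [ 476.6450569  -205.82911807  111.        ] 38.03845126605032 0.36714515808188575
collar c [ 476.9283053  -205.92494668   51.        ] ear [ 504.66405141 -203.96054139   51.        ]
side collar [ 478.70799755 -205.27919552   51.        ] [ 506.94657466 -202.99363622   50.        ]
```

```bash
cat > st.py <<'E'
from bench import bot
from scipy.spatial.transform import Rotation as R
import numpy as np
def st():
    o=bot.observe();q=o["eef_rot"];M=R.from_quat(np.r_[q[1:],q[0]]).as_matrix()
    z=M[:,2]
    print("pos",o["position"].round(1),"yaw",np.degrees(np.arctan2(M[1,1],M[0,1])).round(1),"z",z.round(3),"fixturn units x,y",(-z[1]/np.pi*-1*-1).round(4),(z[0]/np.pi).round(4),"F",o["force"].round(1),"T",o["ft_torque"].round(2),"op",round(o["opening"],3),"t",round(o["clock"],2),"q7",o["q"][6].round(2))
if __name__=="__main__": st()
E
python3 -m jog '[-0.005,-0.022,0,0,-0.003,-0.045,-0.005,-0.02,0,0,-0.003,-0.045,-0.003,-0.009,0,0,-0.003,-0.033,0,0,0,0,0,0]' 0.2; python3 st.py
```

```text
clock: 8.43
position: [476.4, -206.3, 181.7]
eef_rot: [-0.006, 1.0, 0.031, 0.0]
force: [0.2, 0.8, -0.8]
opening: 0.599
pos [ 476.4 -206.3  181.7] yaw -86.4 z [-0.     0.012 -1.   ] fixturn units x,y -0.0038 -0.0 F [ 0.2  0.8 -0.8] T [-0.1   0.08  0.01] op 0.599 t 8.43 q7 -1.03
```

```bash
python3 -m jog '[0.001,0.001,-0.05,-0.004,0,0,0.001,0,-0.07,0,0,0,0,0,-0.05,0,0,0,0,0,0,0,0,0]' 0.2; python3 st.py
```

```text
clock: 8.93
position: [478.6, -202.3, 94.0]
eef_rot: [-0.0, 0.999, 0.041, -0.001]
force: [-0.6, -1.3, 0.5]
opening: 0.603
pos [ 478.6 -202.3   94. ] yaw -85.3 z [-0.001  0.    -1.   ] fixturn units x,y -0.0001 -0.0004 F [-0.6 -1.3  0.5] T [-0.    0.16 -0.01] op 0.603 t 8.93 q7 -0.94
```

```bash
python3 -m jog '[-0.002,-0.006,-0.03,0,0,-0.005,0,0,-0.025,0,0,0,0,0,-0.007,0,0,0,0,0,0,0,0,0]' 0.2; python3 st.py;  python3 - <<'E'
from h import *
from bench import bot,optics
c=optics.camera("side");crop(c["img"],210,210,330,350,4,"pics/b1s.png")
E
```

```text
clock: 9.43
position: [479.0, -205.2, 62.8]
eef_rot: [-0.0, 0.999, 0.034, 0.0]
force: [0.0, 0.8, -1.0]
opening: 0.6
pos [ 479.  -205.2   62.8] yaw -86.1 z [ 0.001  0.    -1.   ] fixturn units x,y -0.0001 0.0003 F [ 0.   0.8 -1. ] T [-0.04  0.2  -0.05] op 0.6 t 9.43 q7 -0.9
```

View pics/b1s.png

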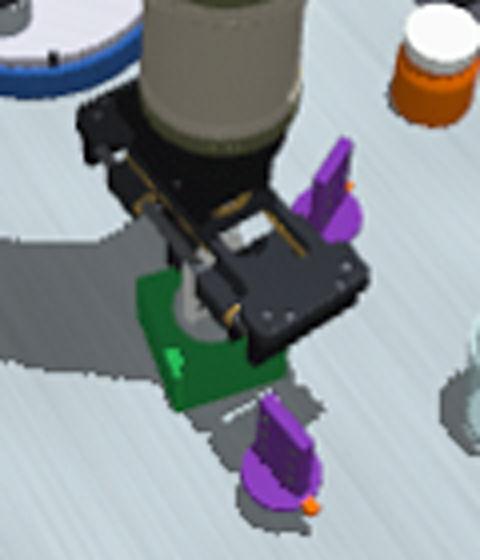

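Blade stands between the fingers at crop (190,290). Shift slightly in x and close.

```bash
python3 -m jog '[-0.002,0,0,0,0,0,0,0,0,0,0,0,0,0,0,0,0,0,0,0,0,0,0,0,0,0,0,0,0,0,0,0,0,0,0,0,0,0,0,0,0,0]' -1; python3 st.py
```

```text
clock: 10.35
position: [478.7, -205.2, 64.0]
eef_rot: [-0.0, 0.999, 0.034, 0.002]
force: [-0.3, -0.4, 0.5]
opening: 0.112
pos [ 478.7 -205.2   64. ] yaw -86.1 z [ 0.003  0.001 -1.   ] fixturn units x,y -0.0002 0.001 F [-0.3 -0.4  0.5] T [-0.03  0.18 -0.02] op 0.112 t 10.35 q7 -0.9
```

```bash
python3 -m jog '[0,0,0.02,0,0,0,0,0,0.04,0,0,0,0,0,0.06,0,0,0,0,0,0.06,0,0,0,0,0,0.06,0,0,0,0,0,0,0,0,0]' -1; python3 st.py;  python3 - <<'E'
from h import *
from bench import bot,optics
c=optics.camera("side");crop(c["img"],200,150,330,320,3.5,"pics/b2s.png")
c=optics.camera("top");crop(c["img"],290,180,390,280,6,"pics/b2.png")
E
```

```text
clock: 11.1
position: [477.1, -205.9, 189.5]
eef_rot: [-0.0, 0.999, 0.033, 0.001]
force: [-0.5, 0.7, -1.7]
opening: 0.111
pos [ 477.1 -205.9  189.5] yaw -86.2 z [ 0.002  0.001 -1.   ] fixturn units x,y -0.0002 0.0005 F [-0.5  0.7 -1.7] T [-0.03  0.11 -0.03] op 0.111 t 11.1 q7 -1.05
```

View pics/b2s.png

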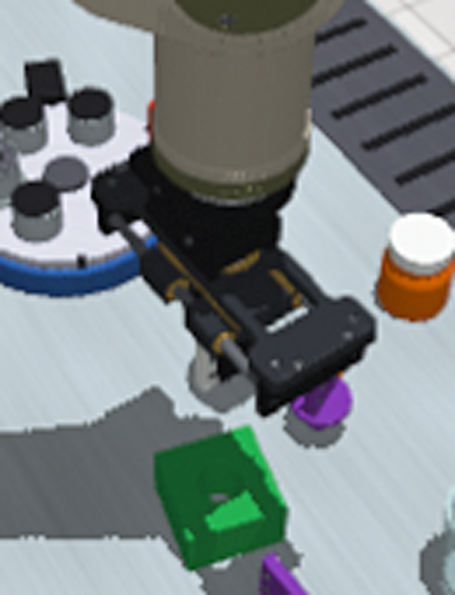

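```bash
python3 -m jog '[0,0.04,0,0,0,0.056,0,0.04,0,0,0,0.056,0,0.04,0,0,0,0.056,0,0.04,0,0,0,0.056,0,0.04,0,0,0,0.056,0,0.04,0,0,0,0.056,0,0.04,0,0,0,0.056,0,0.04,0,0,0,0.056,0,0.04,0,0,0,0.056,0,0.04,0,0,0,0.056]' -1; python3 st.py
```

```text
clock: 12.45
position: [467.1, -0.4, 175.0]
eef_rot: [0.001, 0.59, 0.807, -0.011]
force: [-0.5, 0.2, -1.4]
opening: 0.113
pos [ 4.671e+02 -4.000e-01  1.750e+02] yaw 17.6 z [-0.011 -0.018 -1.   ] fixturn units x,y 0.0058 -0.0035 F [-0.5  0.2 -1.4] T [-0.03  0.03 -0.03] op 0.113 t 12.45 q7 0.2
```

```bash
python3 -m jog '[0,0.04,0.004,0.001,-0.001,0.055,0,0.04,0.004,0.001,-0.001,0.055,0,0.04,0.004,0.001,-0.001,0.055,0,0.04,0.004,0.001,-0.001,0.055,0,0.04,0.004,0.001,-0.001,0.055,0,0.035,0.004,0.001,0,0.055,0,0.02,0,0,0,0.04,0,0,0,0,0,0]' -1; python3 st.py
```

```text
clock: 13.45
position: [460.1, 130.6, 176.6]
eef_rot: [0.001, 0.029, 1.0, -0.003]
force: [-0.9, 0.0, -2.8]
opening: 0.114
pos [460.1 130.6 176.6] yaw 86.7 z [ 0.001 -0.006 -1.   ] fixturn units x,y 0.002 0.0005 F [-0.9  0.  -2.8] T [-0.01  0.03  0.05] op 0.114 t 13.45 q7 1.15
```

Now move over the hub and look.

```bash
python3 -m jog '[0.005,0.009,-0.005,0.002,0,0,0.004,0.007,-0.005,0,0,0,0,0,0,0,0,0]' -1; python3 st.py;  python3 - <<'E'
from h import *
from bench import bot,optics
c=optics.camera("side");crop(c["img"],130,110,270,240,5.5,"pics/c1s.png");np.savez("side3.npz",**c)
c=optics.camera("top");crop(c["img"],180,190,280,275,8,"pics/c1.png");np.savez("top3.npz",**c)
E
```

```text
clock: 13.82
position: [464.4, 137.6, 170.0]
eef_rot: [-0.0, 0.033, 0.999, -0.0]
force: [-0.0, 0.1, -1.8]
opening: 0.114
pos [464.4 137.6 170. ] yaw 86.2 z [-0.    -0.001 -1.   ] fixturn units x,y 0.0003 -0.0001 F [-0.   0.1 -1.8] T [0.01 0.01 0.03] op 0.114 t 13.82 q7 1.15
```

View pics/c1s.png

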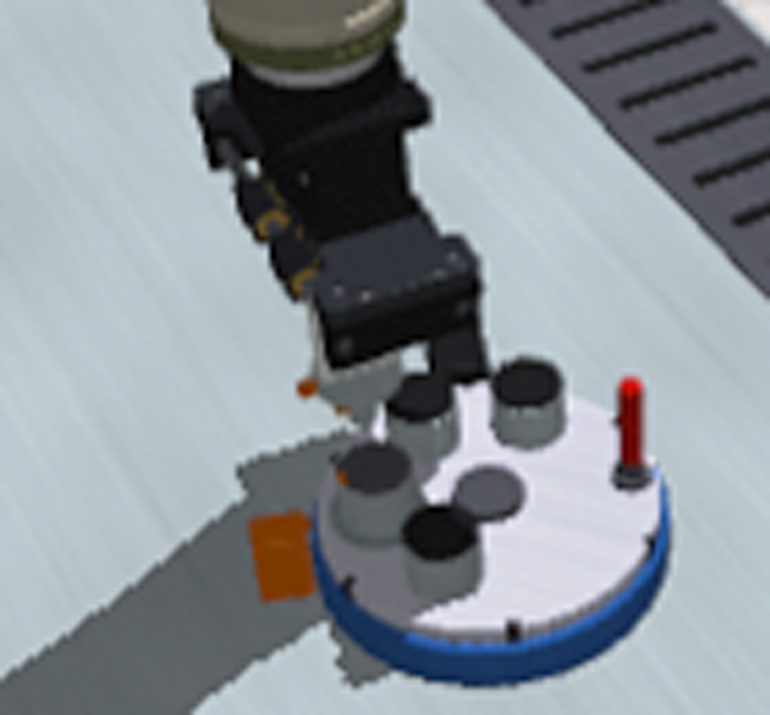

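View pics/c1.png

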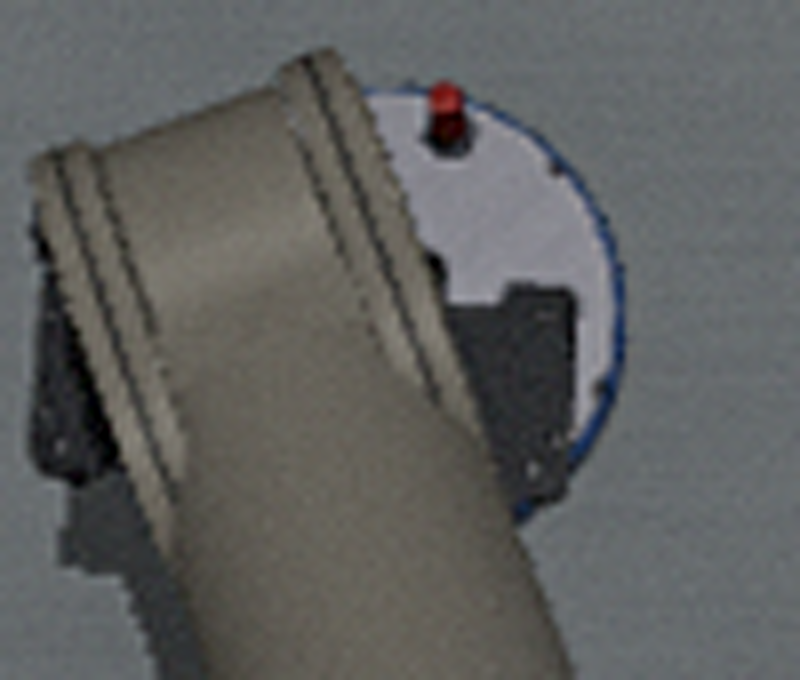

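```bash
python3 - <<'E'
from h import *
s=np.load("side3.npz")
C=lambda x,y:(130+x/5.5-.5,110+y/5.5-.5)
g=np.array([464.4,137.6,187.])
a=np.radians(176.2);d=np.array([np.cos(a),np.sin(a),0])
toc=lambda p:((p[0]+.5-130)*5.5,(p[1]+.5-110)*5.5)
P={"ear":g+28*d+[0,0,-33],"tip":g-[0,0,68],"collarc":g-[0,0,33]}
for k,v in P.items(): print(k,v,toc(proj(s,v)[0]))
print("ear meas at z154",plane(s,*C(307,388),154))
for n,p in(("hub",(465,139,80)),):print(n,toc(proj(s,p)[0]))
crop(s["img"],180,160,212,200,18,"pics/c2s.png")
E
```

```text
ear [436.46155889 139.45566921 154.        ] (np.float64(304.43797086287225), np.float64(390.03356712305595))
tip [464.4 137.6 119. ] (np.float64(363.04119009330384), np.float64(422.26849257479944))
collarc [464.4 137.6 154. ] (np.float64(356.2663001426002), np.float64(372.952769388359))
ear meas at z154 [438.19630509 140.17178946 154.        ]
hub (np.float64(370.1482386714947), np.float64(472.7745944669627))
```

View pics/c2s.png

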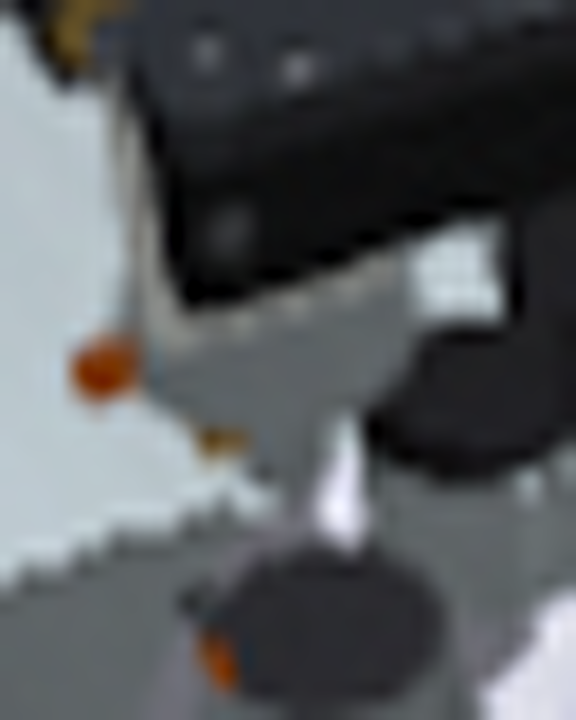

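```bash
python3 -m jog '[0.002,0.004,-0.03,0,0,0,0,0,-0.03,0,0,0,0,0,0,0,0,0]' -1; python3 st.py;  python3 - <<'E'
from h import *
from bench import bot,optics
c=optics.camera("side");crop(c["img"],180,160,220,210,14,"pics/c3s.png")
E
```

```text
clock: 14.3
position: [465.1, 139.2, 137.7]
eef_rot: [-0.0, 0.033, 0.999, -0.0]
force: [0.5, 1.1, -1.8]
opening: 0.114
pos [465.1 139.2 137.7] yaw 86.2 z [-0.001 -0.001 -1.   ] fixturn units x,y 0.0003 -0.0002 F [ 0.5  1.1 -1.8] T [-0.03  0.   -0.04] op 0.114 t 14.3 q7 1.17
```

View pics/c3s.png

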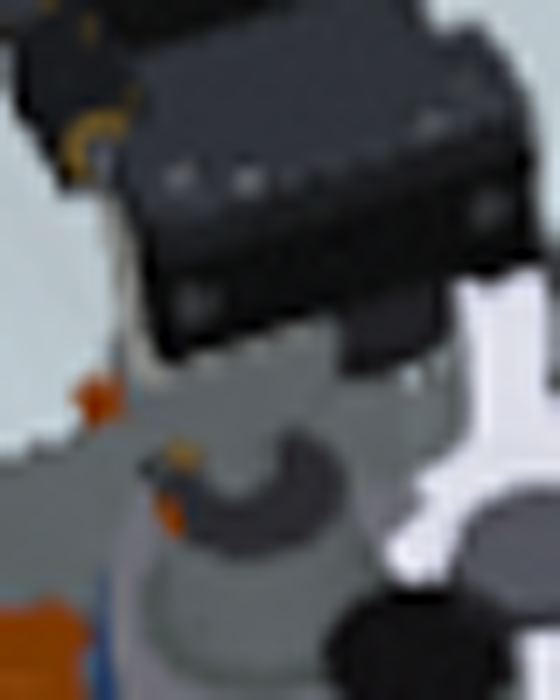

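```bash
python3 -m jog '[0.001,0.001,-0.012,0,0,0,0,0,-0.012,0,0,0,0,0,0,0,0,0]' -1; python3 st.py
```

```text
clock: 14.72
position: [466.6, 140.3, 126.3]
eef_rot: [0.001, 0.033, 0.999, 0.0]
force: [-0.4, -0.3, -0.9]
opening: 0.109
pos [466.6 140.3 126.3] yaw 86.2 z [ 0.002  0.    -1.   ] fixturn units x,y -0.0001 0.0005 F [-0.4 -0.3 -0.9] T [0.02 0.03 0.  ] op 0.109 t 14.72 q7 1.18
```

```bash
python3 -m jog '[-0.001,0,-0.008,0,0,0,0,0,-0.008,0,0,0,0,0,0,0,0,0]' -1; python3 st.py
```

```text
clock: 15.1
position: [466.4, 140.4, 118.0]
eef_rot: [0.001, 0.033, 0.999, 0.0]
force: [0.9, -0.5, -2.7]
opening: 0.113
pos [466.4 140.4 118. ] yaw 86.2 z [ 0.002  0.001 -1.   ] fixturn units x,y -0.0002 0.0008 F [ 0.9 -0.5 -2.7] T [ 0.04 -0.17 -0.02] op 0.113 t 15.1 q7 1.19
```

```bash
python3 -m jog '[0,0,-0.008,0,0,0,0,0,-0.006,0,0,0]' -1; python3 st.py;  python3 - <<'E'
from h import *
from bench import bot,optics
c=optics.camera("side");crop(c["img"],180,160,220,210,14,"pics/c4s.png")
E
```

```text
clock: 15.35
position: [466.5, 140.4, 110.8]
eef_rot: [0.001, 0.033, 0.999, 0.001]
force: [0.9, -0.1, -1.0]
opening: 0.113
pos [466.5 140.4 110.8] yaw 86.2 z [ 0.003  0.001 -1.   ] fixturn units x,y -0.0003 0.0008 F [ 0.9 -0.1 -1. ] T [ 0.02 -0.22 -0.04] op 0.113 t 15.35 q7 1.19
```

View pics/c4s.png

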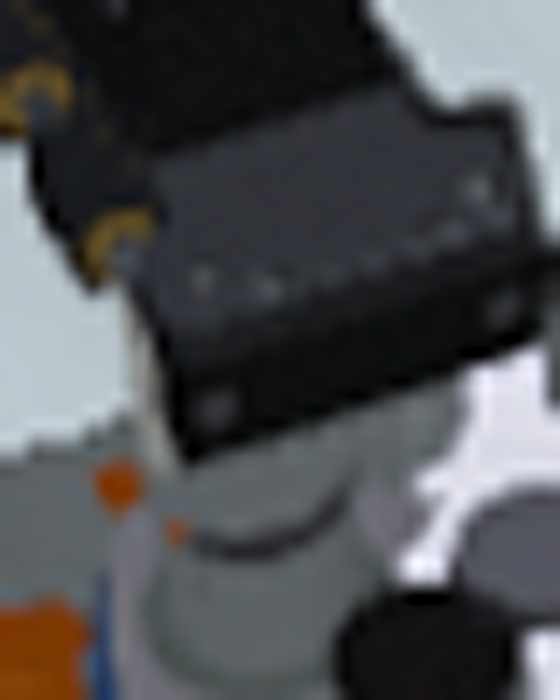

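```bash
python3 -m jog '[0,0,-0.008,0,0,0,0,0,-0.006,0,0,0]' -1; python3 st.py; python3 -m jog '[0,0,-0.008,0,0,0]' -1; python3 st.py
```

```text
clock: 15.65
position: [466.6, 140.4, 103.4]
eef_rot: [0.001, 0.033, 0.999, 0.001]
force: [-0.5, -0.7, 5.6]
opening: 0.11
pos [466.6 140.4 103.4] yaw 86.2 z [ 0.003  0.001 -1.   ] fixturn units x,y -0.0003 0.0008 F [-0.5 -0.7  5.6] T [-0.1   0.43 -0.02] op 0.11 t 15.65 q7 1.2
clock: 15.78
position: [466.7, 140.6, 99.7]
eef_rot: [0.001, 0.033, 0.999, 0.001]
force: [-2.3, 0.0, 7.7]
opening: 0.116
pos [466.7 140.6  99.7] yaw 86.2 z [ 0.003  0.001 -1.   ] fixturn units x,y -0.0005 0.0009 F [-2.3  0.   7.7] T [-0.12  0.71 -0.04] op 0.116 t 15.78 q7 1.2
```

Spring engaged, nearly flush (force 7.7 N + about 1.6 N weight). Press on.

```bash
python3 -m jog '[0,0,-0.008,0,0,0]' -1; python3 st.py; python3 -m jog '[0,0,-0.01,0,0,0]' -1; python3 st.py
```

```text
clock: 15.9
position: [468.0, 141.6, 98.1]
eef_rot: [0.002, 0.033, 0.999, 0.002]
force: [-10.5, 0.2, 44.8]
opening: 0.111
pos [468.  141.6  98.1] yaw 86.2 z [ 0.005  0.004 -1.   ] fixturn units x,y -0.0013 0.0014 F [-10.5   0.2  44.8] T [-0.41  2.47 -0.14] op 0.111 t 15.9 q7 1.2
clock: 16.02
position: [470.0, 143.3, 96.7]
eef_rot: [0.004, 0.033, 0.999, 0.004]
force: [-12.4, -0.4, 44.9]
opening: 0.112
pos [470.  143.3  96.7] yaw 86.2 z [ 0.008  0.008 -1.   ] fixturn units x,y -0.0026 0.0025 F [-12.4  -0.4  44.9] T [-0.62  2.53 -0.1 ] op 0.112 t 16.02 q7 1.21
```

```bash
python3 -m jog '[-0.005,-0.005,-0.003,-0.0026,0.0025,0]' -1; python3 st.py; python3 -m jog '[-0.002,-0.002,-0.003,0,0,0]' -1; python3 st.py; python3 - <<'E'
from h import *
from bench import bot,optics
c=optics.camera("side");crop(c["img"],180,160,220,210,14,"pics/c5s.png")
E
python3 st.py
```

```text
clock: 16.15
position: [469.5, 141.9, 97.3]
eef_rot: [0.002, 0.033, 0.999, 0.001]
force: [1.7, -0.8, 8.1]
opening: 0.113
pos [469.5 141.9  97.3] yaw 86.2 z [ 0.004  0.003 -1.   ] fixturn units x,y -0.0009 0.0013 F [ 1.7 -0.8  8.1] T [-0.1  -0.59  0.01] op 0.113 t 16.15 q7 1.21
clock: 16.27
position: [469.5, 141.5, 97.0]
eef_rot: [0.003, 0.033, 0.999, 0.002]
force: [-2.9, -0.3, 10.3]
opening: 0.114
pos [469.5 141.5  97. ] yaw 86.2 z [ 0.006  0.004 -1.   ] fixturn units x,y -0.0013 0.0019 F [-2.9 -0.3 10.3] T [-0.01  0.72  0.04] op 0.114 t 16.27 q7 1.21
pos [469.4 141.5  97. ] yaw 86.2 z [ 0.006  0.004 -1.   ] fixturn units x,y -0.0014 0.0019 F [-1.2 -0.4 12. ] T [0.02 0.32 0.  ] op 0.109 t 16.32 q7 1.21
```

View pics/c5s.png

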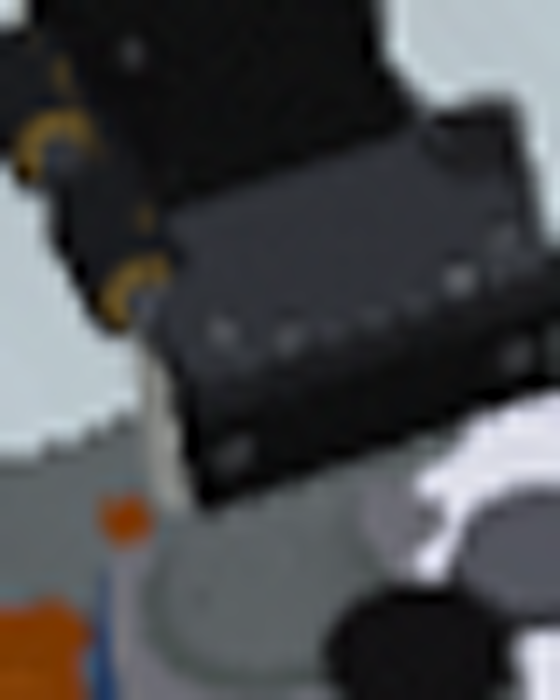

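```bash
python3 -m jog '[-0.001,-0.001,-0.0045,-0.0015,0.002,0]' -1; python3 st.py; python3 -m jog '[-0.001,-0.001,-0.0045,-0.001,0.001,0]' -1; python3 st.py
```

```text
clock: 16.45
position: [469.8, 141.9, 96.8]
eef_rot: [0.001, 0.033, 0.999, 0.001]
force: [-9.8, -2.4, 32.9]
opening: 0.112
pos [469.8 141.9  96.8] yaw 86.2 z [ 0.001  0.002 -1.   ] fixturn units x,y -0.0007 0.0004 F [-9.8 -2.4 32.9] T [-0.09  2.25 -0.1 ] op 0.112 t 16.45 q7 1.21
clock: 16.58
position: [470.1, 142.5, 96.8]
eef_rot: [-0.001, 0.033, 0.999, 0.001]
force: [-10.1, -0.4, 30.3]
opening: 0.113
pos [470.1 142.5  96.8] yaw 86.2 z [-0.001  0.002 -1.   ] fixturn units x,y -0.0005 -0.0003 F [-10.1  -0.4  30.3] T [-0.15  2.36 -0.06] op 0.113 t 16.57 q7 1.21
```

```bash
python3 -m jog '[-0.002,-0.001,-0.0038,0,0,0]' -1; python3 st.py;  python3 - <<'E'
from h import *
from bench import bot,optics
from st import st
for k in range(4):
    c=optics.camera("side");st()
crop(c["img"],140,110,270,230,5.5,"pics/c6s.png");np.savez("side6.npz",**c)
C=c
c=optics.camera("top");crop(c["img"],180,190,280,275,8,"pics/c6.png")
E
```

```text
clock: 16.7
position: [470.1, 142.8, 96.9]
eef_rot: [0.0, 0.033, 0.999, 0.002]
force: [-4.9, -3.2, 20.4]
opening: 0.114
pos [470.1 142.8  96.9] yaw 86.2 z [ 0.001  0.004 -1.   ] fixturn units x,y -0.0012 0.0002 F [-4.9 -3.2 20.4] T [-0.53  1.21 -0.05] op 0.114 t 16.7 q7 1.21
pos [470.1 142.8  96.9] yaw 86.2 z [ 0.001  0.004 -1.   ] fixturn units x,y -0.0013 0.0002 F [-5.9 -1.3 22.4] T [-0.2   1.5  -0.06] op 0.113 t 16.75 q7 1.21
pos [470.2 142.8  96.9] yaw 86.2 z [ 0.001  0.004 -1.   ] fixturn units x,y -0.0012 0.0002 F [-7.3 -0.9 22.2] T [-0.29  1.44 -0.04] op 0.116 t 16.8 q7 1.21
pos [470.1 142.7  96.9] yaw 86.2 z [ 0.001  0.004 -1.   ] fixturn units x,y -0.0012 0.0002 F [-6.2 -1.6 21.9] T [-0.29  1.4  -0.12] op 0.112 t 16.85 q7 1.21
pos [470.1 142.7  96.9] yaw 86.2 z [ 0.001  0.004 -1.   ] fixturn units x,y -0.0012 0.0002 F [-6.2 -0.8 22.6] T [-0.33  1.42 -0.09] op 0.113 t 16.9 q7 1.21
```

View pics/c6s.png

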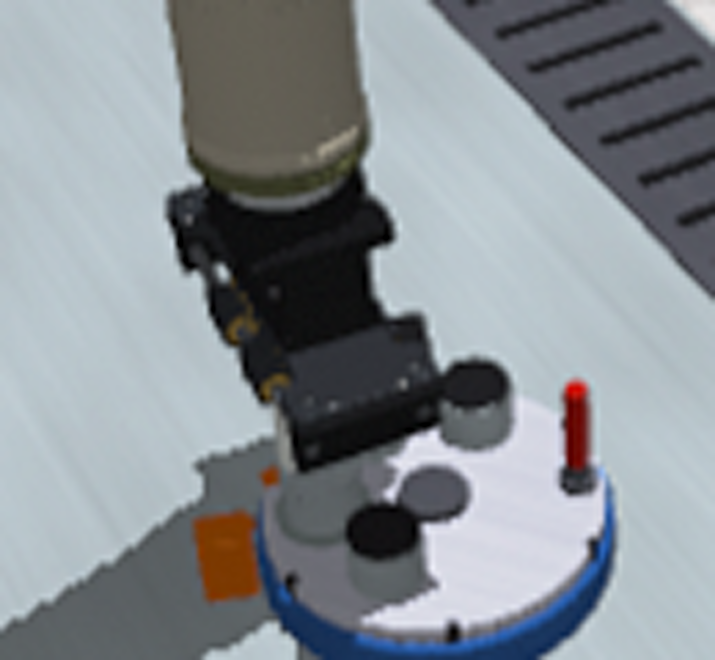

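View pics/c6.png

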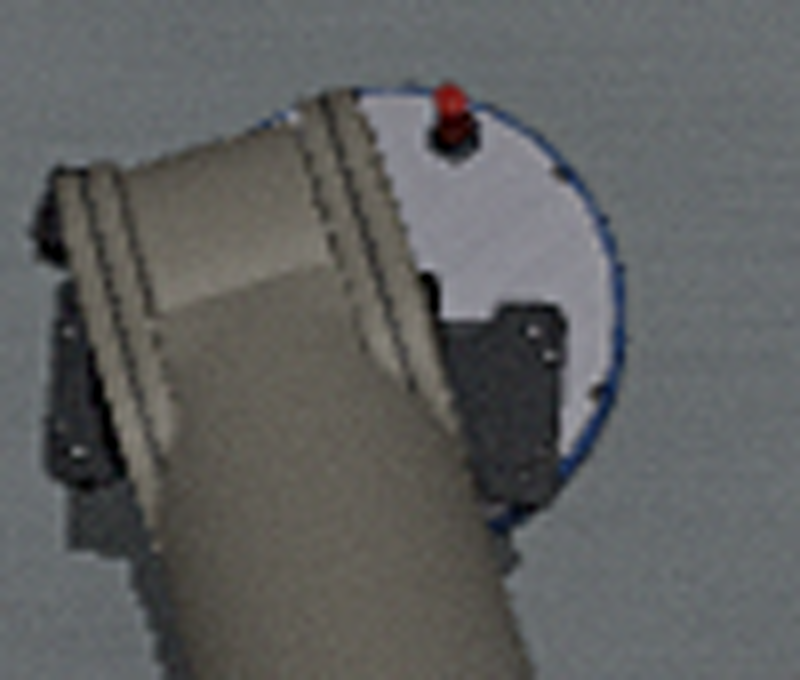

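```bash
python3 -m jog '[-0.002,-0.006,-0.0038,-0.001,0,0]' -1; python3 st.py; python3 -m jog '[-0.002,-0.004,-0.0038,0,0,0]' -1; python3 st.py
```

```text
clock: 17.08
position: [469.9, 141.7, 96.9]
eef_rot: [0.001, 0.032, 0.999, 0.002]
force: [-6.5, 5.0, 20.0]
opening: 0.112
pos [469.9 141.7  96.9] yaw 86.3 z [ 0.002  0.004 -1.   ] fixturn units x,y -0.0013 0.0007 F [-6.5  5.  20. ] T [1.23 1.65 0.13] op 0.112 t 17.07 q7 1.21
clock: 17.2
position: [469.7, 141.4, 96.9]
eef_rot: [0.002, 0.032, 0.999, 0.004]
force: [-5.9, 1.6, 18.9]
opening: 0.114
pos [469.7 141.4  96.9] yaw 86.4 z [ 0.004  0.007 -1.   ] fixturn units x,y -0.0023 0.0012 F [-5.9  1.6 18.9] T [0.53 1.24 0.09] op 0.114 t 17.2 q7 1.22
```

```bash
python3 -m jog '[-0.002,-0.005,-0.004,-0.002,0.001,0]' -1; python3 st.py; python3 -m jog '[-0.001,-0.002,-0.004,-0.001,0.001,0]' -1; python3 - <<'E'
from h import *
from bench import bot,optics
from st import st
c=optics.camera("top");st()
crop(c["img"],180,190,280,275,8,"pics/c7.png");np.savez("top7.npz",**c)
t2=np.load("top2.npz")
for n,k in(("ref",t2),("now",c)):
    i=k["img"].astype(int)[198:212,225:250];w=np.clip(i[...,0]-i[...,1]-25,0,None)
    ys,xs=np.mgrid[198:212,225:250];u,v=(w*xs).sum()/w.sum(),(w*ys).sum()/w.sum()
    p=plane(k,u,v,106)-[521.4,119,0];print(n,u,v,np.degrees(np.arctan2(p[1],p[0])))
for k in range(4): optics.camera("side");st()
E
```

```text
clock: 17.32
position: [469.7, 140.9, 96.9]
eef_rot: [0.001, 0.031, 1.0, 0.002]
force: [-5.8, 4.8, 20.3]
opening: 0.11
pos [469.7 140.9  96.9] yaw 86.4 z [ 0.003  0.005 -1.   ] fixturn units x,y -0.0015 0.0009 F [-5.8  4.8 20.3] T [1.   1.35 0.11] op 0.11 t 17.32 q7 1.22
clock: 17.45
position: [469.9, 141.4, 96.9]
eef_rot: [0.0, 0.031, 1.0, 0.002]
force: [-8.7, -0.6, 25.1]
opening: 0.112
pos [469.9 141.4  96.9] yaw 86.5 z [ 0.001  0.004 -1.   ] fixturn units x,y -0.0014 0.0002 F [-7.7  1.7 24.1] T [ 0.35  1.77 -0.06] op 0.115 t 17.5 q7 1.22
ref 235.34810126582278 202.38987341772153 -20.0108600677571
now 235.3609693877551 202.38137755102042 -20.03161865976966
pos [469.9 141.4  96.9] yaw 86.4 z [ 0.001  0.004 -1.   ] fixturn units x,y -0.0014 0.0002 F [-7.6  1.6 22.2] T [ 0.38  1.82 -0.11] op 0.113 t 17.55 q7 1.22
pos [469.9 141.4  96.9] yaw 86.4 z [ 0.001  0.004 -1.   ] fixturn units x,y -0.0014 0.0003 F [-6.9  1.  22.6] T [ 0.27  1.77 -0.08] op 0.113 t 17.6 q7 1.22
pos [469.9 141.4  96.9] yaw 86.4 z [ 0.001  0.005 -1.   ] fixturn units x,y -0.0015 0.0003 F [-6.4  1.1 23. ] T [ 0.32  1.71 -0.11] op 0.113 t 17.65 q7 1.22
pos [469.9 141.4  96.9] yaw 86.4 z [ 0.001  0.005 -1.   ] fixturn units x,y -0.0015 0.0003 F [-7.7  1.1 23.3] T [ 0.33  1.72 -0.06] op 0.114 t 17.7 q7 1.22
```

```bash
python3 -c "
from bench import bot
print(bot.job_done())"; python3 st.py
```

```text
the job is handed in; nothing more can be done
None
the job is handed in; nothing more can be done
```

I turned the table one detent counter-clockwise by its red handle and seated the white paddle in the open hub. The job is handed in with the paddle still gripped and pressed down.

- **Insertion:** I lined the ear up with the keyway, which I saw at about 177° from world x. The key slipped in without any searching, and I pressed on through the spring until the collar met the hub face.
- **Last checks:**
  - The downward push was steady at about 23 N. The spring needs about 10 N, so the rest bears on the hub face.
  - The tool was within 0.3° of vertical and not moving, and the opening of about 10 mm matches the blade thickness.
  - The side picture showed the collar closed onto the hub. It does not measure the last millimetre or two, and neither the spring travel nor the blade's offset from the hub axis was measured directly.
- **Bystanders:** I never touched the bottle, beaker or jar; I did not re-measure their positions at the end.
- **What disagreed or needed mending:**
  - The task says the ear starts pointing toward the robot (within 55° of -x). Both pictures showed it pointing away (+x, about +4°), so I turned the paddle about 173°.
  - While pressing, the wrist force reached 45 N. The fingers slid about 3 mm along the blade in x and about 2 mm down it.
  - Pressing also pulled the table out of its detent by about a degree, so I pushed it back. The handle then measured within 0.1° of its angle before insertion.
  - The handle turned 56° by camera instead of 60°, but the hubs moved onto their neighbours' places in the picture. I put the difference down to picture resolution or the start angle.

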